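Lay the weight case down on its fold-down rest

TASK

The wooden weight case stands on its end on the foot step of the fold-down rest. Lay it on its side so that its lid faces up and can be opened: push the top of the case with the fingertips until it tips over and leans on the raised hinged plate, then press the case and the plate down together, gently and under control, until both lie flat and the case lies straight along the middle of the plate. Do not grip, lift or bang the case down, fold the plate only with the case leaning on it, and leave the things standing around alone.

Things in the scene. Friction and masses are not known exactly. Their poses are not given: they have to be found in the camera images.
- rest: aluminium fold-down rest, fixed to the worktop: base 186 mm long (own x from -62 to +124 mm), 106 mm wide. Origin on the worktop under the hinge line. Its +x is the way the case is to fall (ahead of the robot, turned 0.1 to 0.75 rad to its right away from the robot), +y along the hinge. The foot step, on which the case stands, is the flat part from x = -62 to -3 mm, its top 12 mm above the worktop. It does not move
- hinge_mid (a point): middle of the hinge line, 12 mm above the worktop; same axes as the rest
- plate (a joint): angle of the hinged plate (117 x 90 x 5 mm, black rubber facing): 0 = folded flat (its stop), face level with the foot step, 12 mm above the worktop; starts raised at 1.04 to 1.16 rad above level, leaning away from the case. The hinge is stiff (0.45 N m friction): the plate stays where it is left, also under the leaning case, and takes about 2 to 6 N at its far end to fold down
- plate_mid (a point): point on the upper face of the plate, 58 mm from the hinge line; its x runs along the plate away from the hinge, y along the hinge, z out of the face
- case: brown closed wooden case, 0.2 to 0.45 kg, 68 x 116 x 42 mm along own x, y, z; origin: centre of the underside; +z from the underside to the lid. It starts upright on the foot step: +y up, 116 mm tall, 42 mm thick in the tipping direction, underside towards the plate and 4 to 12 mm short of the hinge line. Pushed at the top it tips over its lower edge, by itself beyond about 20 degrees of lean
- case_toe (a point): middle of the lower edge of the case's underside, on which it turns when it is tipped (case frame 0, -58, 0 mm); stays at the height of the foot step, 12 mm
- vial: bystander: small glass vial with a black screw cap, 23 mm across, 59 mm tall, standing beside the rest; origin at the centre of its base
- weight: bystander: small brass knob weight, 25 mm across, 22 mm tall, standing beside the rest; origin at the centre of its base
- jar: bystander: spice jar with a yellow-brown cap, 45 mm across, 100 mm tall; origin at the centre of its base
- tin: bystander: round dark green sample tin, 57 mm across, 66 mm tall; origin at the centre of its base
Mind the look-alikes: they are no part of the job. There is more than one size of the case; the one meant has the size given above.

How it is judged:
On the way:
1. the case has been tipped over and leans on the plate while that is still raised (angle between case's own z axis and vertical below 1.2 rad and value of joint plate above 0.8 rad), for 0.05 s.
At the end, for the whole second after the job is handed in: the case lies at rest on the plate, lid up, within 0.06 rad of level, its centre within 13 mm of the plate's middle sideways and 30 mm lengthways, its length within 0.12 rad of the plate's; the plate is folded flat (joint below 0.05) (angle between case's own z axis and vertical below 0.06 rad and value of joint plate below 0.05 rad and x of case in the frame of plate_mid between -0.03 and 0.03 m and y of case in the frame of plate_mid between -0.013 and 0.013 m and angle between the y axis of case and the x axis of plate_mid, either way round below 0.12 rad and height (world z) of case between 0.008 and 0.02 m and linear speed of case below 0.02 m/s and angular speed of case below 0.1 rad/s); the robot touches nothing.
It fails at once if the case falls, is slammed or thrown (turning faster than 4 rad/s) (angular speed of case above 4 rad/s).
It fails at once if the case is lifted (its turning edge more than 15 mm above the foot step) (height (world z) of case_toe above 0.027 m).
It fails at once if the case is gripped or pressed hard (more than 30 N) (contact force between the fingers and case above 30 N).
It fails at once if the plate is folded down while the case does not lean on it (value of joint plate below 0.75 rad and angle between case's own z axis and vertical above 1.3 rad).
It fails at once if one of the things standing around is knocked over or shifted more than 20 mm (distance of any of vial, weight, jar, tin from where it was at the start of the episode above 0.02 m or angle between any of vial, weight, jar, tin's own z axis and vertical above 0.5 rad).
It also fails if it takes over 45 s, if anything falls off the work surface, if the arm or the gripper's body presses on something with over 40 N, if the wrist force passes 120 N, or if a joint passes its speed limit or range.

ROBOT

A 6-joint arm with a two-finger parallel gripper is mounted at the origin on a cart in front of the work surface, level with it; the furniture and walls round the work are solid. World frame = base frame: x ahead of the robot, y to its left, z up, the work surface at z = 0. Lengths are in m, angles in rad, forces in N, time in s.
With the tool pointing down it reaches from about 0.35 to 0.975 m from the base axis. Payload 4.9 kg.
Tool frame: the origin (TCP) lies at the very end of the fingers, on their centre line; the grasp point (between the pads) lies 19 mm behind it; z points along the fingers, y is the line along which they close (so a half turn about z gives the same grasp; the last joint's range is limited). The gripper opens to 85 mm and grips with 20 to 120 N. Pads are 22 mm wide; open, the fingers measure 114 mm over their backs; the gripper's body (76 mm by 85 mm) begins 54 mm behind the grasp point. The pads swing forward as they close: fully open they stand 13 mm farther back than shut.
Start: joints at [-1.394, 0.053, 1.613, -0, 1.476, -0.119], TCP at [0.182, -0.598, 0.231] pointing down, gripper open.
Joint ranges: [-3.01, 3.01], [-1.01, 2.22], [0.06, 2.58], [-1.02, 4.17], [0.09, 2.62], [-3.14, 3.14]. Speed limits (rad/s): [2.57, 2.57, 3.14, 3.14, 3.14, 3.14].

INTERFACE

Orientations are given as a rotation vector (axis times angle).
In Python, from station import ctrl, imaging gives the robot as it stands.
- The arm moves only by the tool play_rows, never from a script. Its argument "series" is a list of rows, each a list of 3 entries, a list of its own where there are three numbers: the opening, from 0 (shut) to 1 (fully open), then the shift along the tool's x, y, z each as a share of 0.05 m, from -1 to 1, then the turn, a rotation vector about the tool's x, y, z each as a share of 8 degrees, from -1 to 1. In form: [[grip, [dx, dy, dz], [ax, ay, az]], ...]. A call has 1 to 8 rows; each row shifts and turns the commanded pose from where the row before left it, along the tool's axes as they then stand; what a row does not reach is not made up. A row lasts 1/8 s, in which the tool goes at most 62.5 mm and 10.7 degrees, less where a joint would pass 70% of its speed; a pose out of reach is approached as far as the arm can. A call with a number of a shift or a turn outside -1 to 1 is refused whole. A call with a gripper value outside its range is refused whole. The fingers move at their own pace and stop on an object; "force" is the grip in N (left out, the last holds). Time passes only in rows, so rows that do not move let the fingers close. It gives the time, the measured TCP pose, the force, the opening and the grip force at its end, in the units of the state.
- ctrl.get_obs(): the state, without advancing time (a new reading comes with each control period).
- imaging.get_image(name): name is "scene" or "top" or "wrist"; returns a dict with "color" (420x560x3 uint8, blue, green, red), "fx", "fy", "cx", "cy" (pixels), "D" ([k1, k2, p1, p2, k3] as OpenCV has them; the pictures are not rectified), "extrinsics" (4x4, takes a point from world to camera coordinates); the wrist camera has in their place "hand_eye" (4x4, takes a point from camera to tool coordinates, whose origin is the TCP and whose axes are the flange's). Camera axes: x right, y down, z forward; pixel columns grow to the right and rows downward; lengths in m; the calibration is good to about 2 mm. A picture is of the moment at which its call begins: read the wrist's pose just before it. There is no depth.
- ctrl.finish_job(): hands the job in; it is judged then, once.
The state is a dict: "t": time; "q": joint angles; "dq": joint speeds; "effort": joint torques, N m; "tool_pos": TCP position; "tool_rot": TCP orientation; "contact_force": force on the tool from outside, world axes, zero at the start; "wrist_torque": the same for the moment, N m; "opening": finger opening in m; "grip_force": force on a finger pad.
Only numpy, scipy, OpenCV 4.12 (cv2) and the standard library are available. Lean on these libraries where they do the work, as an engineer would, in place of code of your own. Each camera call takes 0.05 s, during which the arm holds its last target. There are 200 camera calls.

## Working session

There is one attempt and no reset: what is moved stays moved. The work goes in short steps, Python scripts to look and compute and a tool call to move; the robot and the scene stay as the last step left them, time stands still between calls to the robot, and variables do not carry over. Pictures are saved under pics/ and viewed, at most 10 in all, crops included, and the job is handed in when it is done.

Besides the shell and the picture viewer there is one more tool, called after "Request:" by a JSON object that holds its "api" and its "payload". play_rows: Moves the arm, as the interface text tells. Shift numbers are shares of 0.05 m and turn numbers shares of 8 degrees, none past 1 either way. Its arguments: {"type":"object","properties":{"series":{"type":"array"},"force":{"type":"number"}},"required":["series"]}

```bash
mkdir -p pics
python3 - <<'E'
from station import ctrl, imaging
import cv2,numpy as np
o=ctrl.get_obs();print(o['t'],o['tool_pos'],o['tool_rot'],o['opening'])
for n in ("scene","top"):
    d=imaging.get_image(n);cv2.imwrite(f"pics/{n}0.png",d['color'])
    print(n,d['fx'],d['fy'],d['cx'],d['cy'],d['D'],np.round(d['extrinsics'],4).tolist())
E
```

```text
0.0 [ 0.18208601 -0.59724111  0.23005398] [-3.10525615e+00 -4.62713525e-01  1.34912813e-04] 0.0855845590281607
scene 457.39153479447305 457.39153479447305 281.43687342821113 209.51428772649234 [-0.01393792  0.          0.          0.          0.        ] [[-0.7378, -0.6751, 0.0029, 0.4506], [-0.4497, 0.4883, -0.7478, 0.3785], [0.5034, -0.553, -0.6639, 0.7305], [0.0, 0.0, 0.0, 1.0]]
top 462.5216072157269 462.5216072157269 277.11380330264353 207.16552099043722 [-0.11481173  0.          0.          0.          0.        ] [[-0.0068, -0.9994, -0.0343, -0.0313], [-0.9875, 0.0121, -0.157, 0.6487], [0.1573, 0.0328, -0.987, 0.882], [0.0, 0.0, 0.0, 1.0]]
```

View pics/scene0.png

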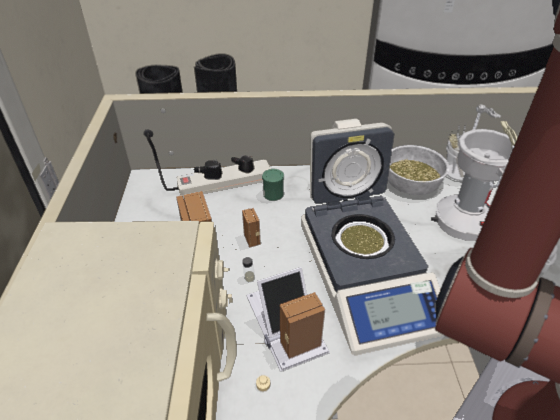

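View pics/top0.png

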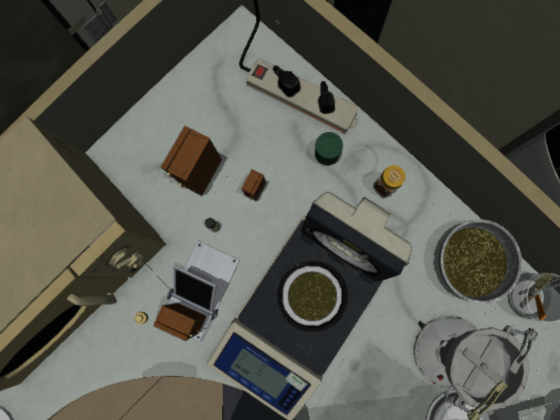

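The scene view shows the case at about (302,325) on the rest, the plate raised behind it, and the moisture balance to its right. In the top view the case is at (180,320), the plate at (195,288), the weight at (141,318) and the vial at (212,223). I'll zoom in on both for corners.

Run:
```python
import cv2,numpy as np
a=cv2.imread('pics/top0.png')[230:350,130:250];b=cv2.imread('pics/scene0.png')[260:380,240:340]
a=cv2.resize(a,None,fx=5,fy=5,interpolation=cv2.INTER_CUBIC)
b=cv2.resize(b,None,fx=5,fy=5,interpolation=cv2.INTER_CUBIC)
cv2.imwrite('pics/ca.png',a);cv2.imwrite('pics/cb.png',b)
```

```text
(no output)
```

View pics/ca.png

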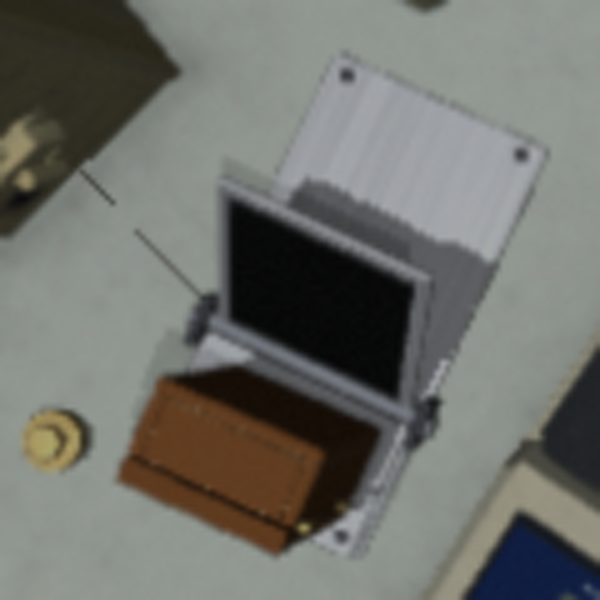

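View pics/cb.png

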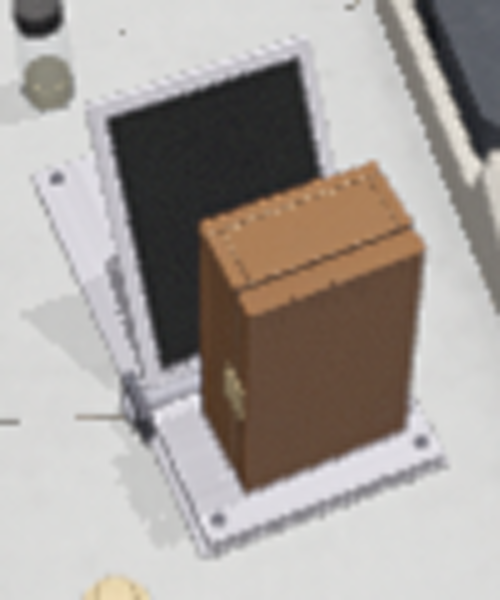

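The crops give clear corners of the case, plate and base. I'll fit the poses jointly.

```bash
cat > cam.py <<'E'
import cv2,numpy as np
C={'scene':(457.3915,281.4369,209.5143,-.01393792,[[-0.7378,-0.6751,0.0029,0.4506],[-0.4497,0.4883,-0.7478,0.3785],[0.5034,-0.553,-0.6639,0.7305]]),
'top':(462.5216,277.1138,207.1655,-.11481173,[[-0.0068,-0.9994,-0.0343,-0.0313],[-0.9875,0.0121,-0.157,0.6487],[0.1573,0.0328,-0.987,0.882]])}
def proj(n,P):
    f,cx,cy,k,E=C[n];E=np.array(E)
    return cv2.projectPoints(np.float64(P).reshape(-1,1,3),cv2.Rodrigues(E[:,:3])[0],E[:,3],np.array([[f,0,cx],[0,f,cy],[0,0,1.]]),np.array([k,0,0,0,0]))[0].reshape(-1,2)
def onz(n,uv,z):
    from scipy.optimize import least_squares
    return least_squares(lambda p:(proj(n,[p[0],p[1],z])[0]-uv),[.5,0]).x
E
cat > fit.py <<'E'
from cam import *
from scipy.optimize import least_squares
ox={'top':(130,230),'scene':(240,260)}
px=lambda n,X,Y:np.array([ox[n][0]+X/5-.4,ox[n][1]+Y/5-.4])
# case local in rest-like frame: a toward plate, b left, h
case=[('top',(163,378),(0,34,116)),('top',(325,450),(0,-34,116)),('top',(280,553),(-42,-34,116)),('top',(120,480),(-42,34,116)),('top',(380,425),(0,-34,0)),
('scene',(200,222),(0,34,116)),('scene',(375,162),(0,-34,116)),('scene',(424,243),(-42,-34,116)),('scene',(248,313),(-42,34,116)),('scene',(248,492),(-42,34,0)),('scene',(407,430),(-42,-34,0)),('scene',(203,413),(0,34,0))]
rest=[('scene',(205,547),(-62,53,12)),('scene',(443,460),(-62,-53,12)),('top',(360,557),(-62,-53,12))]
pl=[('top',(222,182),(117,45)),('top',(432,280),(117,-45)),('scene',(88,103),(117,45)),('scene',(305,38),(117,-45))]
def W(x,y,t,P):
    c,s=np.cos(t),np.sin(t);a,b,h=np.array(P)/1000.
    return [x+c*a-s*b,y+s*a+c*b,h]
def res(p,v=False):
    r=[]
    for n,u,P in case: r.append(proj(n,W(*p[4:7],(P[0],P[1],P[2]+12)))[0]-px(n,*u))
    for n,u,P in rest: r.append(proj(n,W(*p[:3],P))[0]-px(n,*u))
    for n,u,(l,b) in pl: r.append(proj(n,W(*p[:3],(l*np.cos(p[3]),b,12+l*np.sin(p[3]))))[0]-px(n,*u))
    return np.ravel(r)
s=least_squares(res,[.42,.17,-.4,1.1,.4,.17,-.4],x_scale=.1,loss='soft_l1')
print(np.round(s.x,4));print(np.round(res(s.x).reshape(-1,2),1).tolist())
p=s.x;c,sn=np.cos(p[2]),np.sin(p[2]);d=p[4:6]-p[:2];print('case toe in rest',c*d[0]+sn*d[1],-sn*d[0]+c*d[1],p[6]-p[2])
for n,uv,z in (('vial',(212,224),.055),('weight',(141,318),.018)): 
    w=onz('top',np.array(uv,float),z);e=w-p[:2];print(n,w,'rest',c*e[0]+sn*e[1],-sn*e[0]+c*e[1])
for n,uv,z in (('scalecorner',(236,318),.05),('drawer',(163,243),.1),('scale2',(250,300),.05)):
    w=onz('top',np.array(uv,float),z);e=w-p[:2];print(n,w,'rest',c*e[0]+sn*e[1],-sn*e[0]+c*e[1])
E
python3 fit.py
```

```text
[ 0.4563  0.1413 -0.4456  1.0157  0.4457  0.1412 -0.3999]
[[-0.8, -0.8], [0.4, -0.2], [0.3, 0.8], [-1.4, 0.2], [1.2, 0.2], [-0.5, -0.5], [-0.2, -1.6], [1.5, 0.1], [0.4, 0.3], [-0.5, 1.7], [0.7, 0.3], [-1.1, -1.0], [-3.2, -0.3], [2.4, -2.6], [0.0, 0.9], [-0.3, -1.0], [0.4, 0.2], [-0.8, 1.3], [0.7, 0.5]]
case toe in rest -0.009572193408794562 -0.004663065705044161 0.04569771314076254
vial [0.61502799 0.09358862] rest 0.16377179873800235 0.02538200597899406
weight [0.42517955 0.24655295] rest -0.07346634248556433 0.0815832657728161
scalecorner [0.42903278 0.04485653] rest 0.016943098660405886 -0.09875648908477153
drawer [0.57366505 0.18016675] rest 0.0891322564591618 0.08567798432401114
scale2 [0.46403094 0.01723635] rest 0.06042811650234816 -0.10859509130799845
```

```bash
cat > plan.py <<'E'
from cam import *
from scipy.spatial.transform import Rotation as R
from scipy.optimize import least_squares
X,Y,T=.4563,.1413,-.4456
def rw(a,b): return np.array([X+np.cos(T)*a-np.sin(T)*b, Y+np.sin(T)*a+np.cos(T)*b])
def rest(w): e=np.array(w[:2])-[X,Y]; return np.cos(T)*e[0]+np.sin(T)*e[1], -np.sin(T)*e[0]+np.cos(T)*e[1]
def down(yaw): return R.from_matrix([[np.cos(yaw),np.sin(yaw),0],[np.sin(yaw),-np.cos(yaw),0],[0,0,-1]])
def rows(p0,R0,p1,R1,N):
    d=R0.inv().apply(np.array(p1)-p0); rv=(R0.inv()*R1).as_rotvec()
    M=sum(R.from_rotvec(rv*k/N).as_matrix() for k in range(N))
    s=np.linalg.solve(M,d)
    print(N,'rows',np.round(s/.05,3).tolist(),np.round(np.degrees(rv)/N/8,3).tolist())
E
python3 - <<'E'
from plan import *
def tri(a,b):
    s=least_squares(lambda p:np.r_[proj('top',p)[0]-a,proj('scene',p)[0]-b],[.5,0,.1]);print(s.x.round(3),s.cost.round(1),np.round(rest(s.x),3))
print('oven roof corner');tri((163,243),(208,222));tri((36,120),(208,222));tri((105,222),(195,225))
print('lid');tri((410,245),(390,130));tri((318,195),(312,130));tri((410,262),(390,130))
print('scale corner');tri((236,318),(341,300))
p0=np.array([.182,-.597,.230]);R0=R.from_rotvec([-3.10526,-.46271,0])
up=np.array([.182,-.597,.38]);w=rw(-.105,-.003);print(w)
rows(up,R0,[w[0],w[1],.38],down(T+np.pi),24)
E
```

```text
oven roof corner
[0.589 0.166 0.22 ] 355.4 [0.109 0.079]
[0.668 0.259 0.301] 4592.5 [0.141 0.198]
[0.592 0.227 0.266] 1.1 [0.086 0.136]
lid
[ 0.548 -0.258  0.24 ] 34.8 [ 0.255 -0.32 ]
[ 0.63  -0.108  0.273] 1.0 [ 0.264 -0.15 ]
[ 0.528 -0.25   0.251] 0.0 [ 0.233 -0.322]
scale corner
[0.423 0.042 0.044] 10.1 [ 0.013 -0.104]
[0.36026002 0.18384788]
24 rows [0.855, 0.085, 0.0] [-0.0, -0.001, -0.716]
```

Request:
{"api": "play_rows", "payload": {"series": [[0.35, [0, 0, -0.75], [0, 0, 0]], [0.35, [0, 0, -0.75], [0, 0, 0]], [0.35, [0, 0, -0.75], [0, 0, 0]], [0.35, [0, 0, -0.75], [0, 0, 0]], [0.35, [0.855, 0.085, 0], [0, 0, -0.716]], [0.35, [0.855, 0.085, 0], [0, 0, -0.716]], [0.35, [0.855, 0.085, 0], [0, 0, -0.716]], [0.35, [0.855, 0.085, 0], [0, 0, -0.716]]], "force": 20}}

```text
t: 1.1
tool_pos: [0.3439, -0.5391, 0.3803]
tool_rot: [-2.95, -1.075, 0.0]
contact_force: [0.5, 0.2, 0.6]
opening: 0.0297
grip_force: 0.0
```

Request:
{"api": "play_rows", "payload": {"series": [[0.35, [0.855, 0.085, 0], [0, 0, -0.716]], [0.35, [0.855, 0.085, 0], [0, 0, -0.716]], [0.35, [0.855, 0.085, 0], [0, 0, -0.716]], [0.35, [0.855, 0.085, 0], [0, 0, -0.716]], [0.35, [0.855, 0.085, 0], [0, 0, -0.716]], [0.35, [0.855, 0.085, 0], [0, 0, -0.716]], [0.35, [0.855, 0.085, 0], [0, 0, -0.716]], [0.35, [0.855, 0.085, 0], [0, 0, -0.716]]]}}

```text
t: 2.1
tool_pos: [0.5388, -0.2668, 0.3804]
tool_rot: [-2.299, -2.139, 0.0]
contact_force: [0.2, -0.5, -0.6]
opening: 0.0296
grip_force: 0.0
```

Request:
{"api": "play_rows", "payload": {"series": [[0.35, [0.855, 0.085, 0], [0, 0, -0.716]], [0.35, [0.855, 0.085, 0], [0, 0, -0.716]], [0.35, [0.855, 0.085, 0], [0, 0, -0.716]], [0.35, [0.855, 0.085, 0], [0, 0, -0.716]], [0.35, [0.855, 0.085, 0], [0, 0, -0.716]], [0.35, [0.855, 0.085, 0], [0, 0, -0.716]], [0.35, [0.855, 0.085, 0], [0, 0, -0.716]], [0.35, [0.855, 0.085, 0], [0, 0, -0.716]]]}}

```text
t: 3.1
tool_pos: [0.4792, 0.0626, 0.3806]
tool_rot: [-1.285, -2.866, 0.0]
contact_force: [1.3, 0.7, -0.5]
opening: 0.0299
grip_force: 0.0
```

Request:
{"api": "play_rows", "payload": {"series": [[0.35, [0.855, 0.085, 0], [0, 0, -0.716]], [0.35, [0.855, 0.085, 0], [0, 0, -0.716]], [0.35, [0.855, 0.085, 0], [0, 0, -0.716]], [0.35, [0.855, 0.085, 0], [0, 0, -0.716]], [0.35, [0, 0, 0], [0, 0, 0]], [0.35, [0, 0, 0], [0, 0, 0]]]}}

```text
t: 3.85
tool_pos: [0.3606, 0.1832, 0.381]
tool_rot: [-0.696, -3.063, 0.001]
contact_force: [-0.4, -0.9, -0.2]
opening: 0.0294
grip_force: 0.0
```

```bash
cat > st.py <<'E'
from plan import *
from station import ctrl
o=ctrl.get_obs();Rt=R.from_rotvec(o['tool_rot']).as_matrix()
print('t',round(o['t'],2),'rest',np.round(rest(o['tool_pos']),4),'z',o['tool_pos'][2].round(4),'F',np.round(o['contact_force'],1))
print('yaw err',(np.arctan2(Rt[1,0],Rt[0,0])-T-np.pi+np.pi)%(2*np.pi)-np.pi,'zaxis',Rt[:,2].round(3), 'q',np.round(o['q'],2))
E
python3 st.py
python3 - <<'E'
import cv2
from station import imaging
cv2.imwrite('pics/s1.png',imaging.get_image('scene')['color'])
E
```

```text
t 3.85 rest [-0.1044 -0.0034] z 0.381 F [-0.4 -0.9 -0.2]
yaw err -0.0012327317262279536 zaxis [-0. -0. -1.] q [ 0.29 -0.53  1.86 -0.    1.82 -0.84]
```

View pics/s1.png

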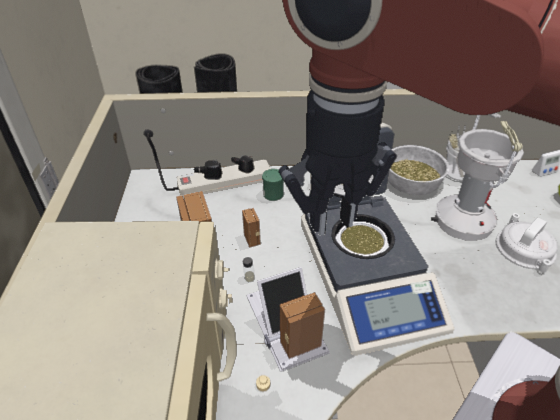

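Request:
{"api": "play_rows", "payload": {"series": [[0.35, [0, 0, 0.665], [0, 0, 0]], [0.35, [0, 0, 0.665], [0, 0, 0]], [0.35, [0, 0, 0.665], [0, 0, 0]], [0.35, [0, 0, 0.665], [0, 0, 0]], [0.35, [0, 0, 0.665], [0, 0, 0]], [0.35, [0, 0, 0.665], [0, 0, 0]], [0.35, [0, 0, 0.665], [0, 0, 0]], [0.35, [0, 0, 0.665], [0, 0, 0]]]}}

```text
t: 4.9
tool_pos: [0.361, 0.1825, 0.1139]
tool_rot: [-0.699, -3.062, 0.001]
contact_force: [0.6, 0.0, 0.0]
opening: 0.0296
grip_force: 0.0
```

Request:
{"api": "play_rows", "payload": {"series": [[0.35, [-0.15, 0, 0], [0, 0, 0]], [0.35, [-0.15, 0, 0], [0, 0, 0]], [0.35, [-0.15, 0, 0], [0, 0, 0]], [0.35, [-0.1, 0, 0], [0, 0, 0]], [0.35, [-0.1, 0, 0], [0, 0, 0]], [0.35, [-0.1, 0, 0], [0, 0, 0]], [0.35, [-0.1, 0, 0], [0, 0, 0]], [0.35, [0, 0, 0], [0, 0, 0]]]}}

```text
t: 5.9
tool_pos: [0.3989, 0.1649, 0.1152]
tool_rot: [-0.696, -3.063, 0.0]
contact_force: [-0.3, 0.2, -0.6]
opening: 0.0297
grip_force: 0.2
```

```bash
python3 st.py
```

```text
t 5.9 rest [-0.062  -0.0034] z 0.1152 F [-0.3  0.2 -0.6]
yaw err -0.0011273869857557628 zaxis [-0.  0. -1.] q [ 0.22 -0.34  2.16  0.    1.32 -0.9 ]
```

Request:
{"api": "play_rows", "payload": {"series": [[0.35, [-0.1, 0, 0], [0, 0, 0]], [0.35, [-0.1, 0, 0], [0, 0, 0]], [0.35, [-0.1, 0, 0], [0, 0, 0]], [0.35, [-0.1, 0, 0], [0, 0, 0]], [0.35, [-0.1, 0, 0], [0, 0, 0]], [0.35, [-0.1, 0, 0], [0, 0, 0]], [0.35, [-0.06, 0, 0], [0, 0, 0]], [0.35, [-0.06, 0, 0], [0, 0, 0]]]}}

```text
t: 6.9
tool_pos: [0.4314, 0.1493, 0.1152]
tool_rot: [-0.696, -3.064, 0.0]
contact_force: [-0.4, 0.4, -0.1]
opening: 0.03
grip_force: 0.0
```

```bash
python3 st.py;  python3 - <<'E'
import cv2,numpy as np
from station import imaging
a=cv2.resize(imaging.get_image('scene')['color'][200:400,200:400],None,fx=2.5,fy=2.5,interpolation=2)
cv2.imwrite('pics/s2.png',a)
E
```

```text
t 6.9 rest [-0.0259 -0.0035] z 0.1152 F [-0.4  0.4 -0.1]
yaw err -0.0008868381662949787 zaxis [-0. -0. -1.] q [ 0.17 -0.27  2.11  0.    1.3  -0.95]
```

View pics/s2.png

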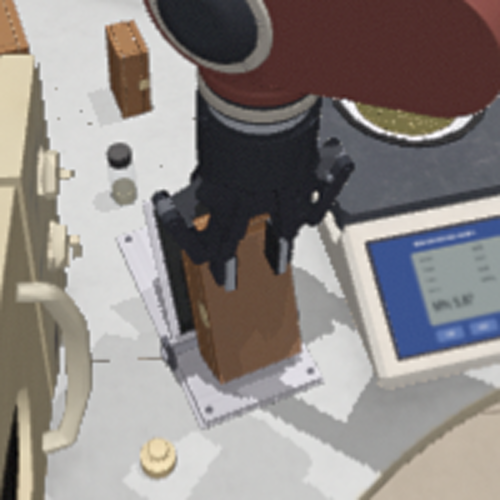

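The case leans forward under the fingertips at about (235,275) in this crop, with the plate still raised behind it. Next I'll work out the arc about the toe.

Run:
```python
import numpy as np
s=92
def P(a): a=np.radians(a);return np.array([-10+s*np.cos(a)-42*np.sin(a)-11,12+s*np.sin(a)+42*np.cos(a)])
A=np.r_[66:0:-2.2,0];prev=np.array([-25.9,115.2])
for a in A:
    p=P(a);print(round(a,1),p.round(1),((p-prev)*[-1,-1]/50).round(3));prev=p
```

```text
66.0 [-21.9 113.1] [-0.079  0.041]
63.8 [-18.1 113.1] [-0.078  0.001]
61.6 [-14.2 112.9] [-0.078  0.004]
59.4 [-10.3 112.6] [-0.077  0.007]
57.2 [ -6.5 112.1] [-0.077  0.01 ]
55.0 [ -2.6 111.5] [-0.077  0.013]
52.8 [  1.2 110.7] [-0.076  0.016]
50.6 [  4.9 109.8] [-0.075  0.018]
48.4 [  8.7 108.7] [-0.075  0.021]
46.2 [ 12.4 107.5] [-0.074  0.024]
44.0 [ 16.  106.1] [-0.073  0.027]
41.8 [ 19.6 104.6] [-0.072  0.03 ]
39.6 [ 23.1 103. ] [-0.071  0.033]
37.4 [ 26.6 101.2] [-0.069  0.035]
35.2 [30.  99.4] [-0.068  0.038]
33.0 [33.3 97.3] [-0.066  0.04 ]
30.8 [36.5 95.2] [-0.065  0.043]
28.6 [39.7 92.9] [-0.063  0.045]
26.4 [42.7 90.5] [-0.061  0.048]
24.2 [45.7 88. ] [-0.059  0.05 ]
22.0 [48.6 85.4] [-0.057  0.052]
19.8 [51.3 82.7] [-0.055  0.054]
17.6 [54.  79.9] [-0.053  0.057]
15.4 [56.5 76.9] [-0.051  0.059]
13.2 [59.  73.9] [-0.049  0.06 ]
11.0 [61.3 70.8] [-0.046  0.062]
8.8 [63.5 67.6] [-0.044  0.064]
6.6 [65.6 64.3] [-0.041  0.066]
4.4 [67.5 60.9] [-0.039  0.067]
2.2 [69.3 57.5] [-0.036  0.069]
0.0 [71. 54.] [-0.034  0.07 ]
```

Request:
{"api": "play_rows", "payload": {"series": [[0.35, [-0.08, 0, 0.04], [0, 0, 0]], [0.35, [-0.08, 0, 0], [0, 0, 0]], [0.35, [-0.08, 0, 0.005], [0, 0, 0]], [0.35, [-0.075, 0, 0.005], [0, 0, 0]], [0.35, [-0.075, 0, 0.01], [0, 0, 0]]]}}

```text
t: 7.58
tool_pos: [0.4492, 0.1409, 0.1123]
tool_rot: [0.696, 3.064, 0.0]
contact_force: [0.0, -1.2, 0.5]
opening: 0.0299
grip_force: 0.0
```

```bash
python3 st.py
```

```text
t 7.58 rest [-0.0063 -0.0034] z 0.1123 F [ 0.  -1.2  0.5]
yaw err -0.0008899068734962157 zaxis [ 0.  0. -1.] q [ 0.15 -0.22  2.08  0.    1.29 -0.98]
```

Request:
{"api": "play_rows", "payload": {"series": [[0.35, [-0.075, 0, 0.015], [0, 0, 0]], [0.35, [-0.075, 0, 0.015], [0, 0, 0]], [0.35, [-0.075, 0, 0.02], [0, 0, 0]]]}}

```text
t: 7.95
tool_pos: [0.459, 0.1365, 0.11]
tool_rot: [-0.695, -3.063, -0.001]
contact_force: [-2.7, 1.8, 2.8]
opening: 0.0301
grip_force: 2.4
```

Request:
{"api": "play_rows", "payload": {"series": [[0.35, [-0.075, 0, 0.02], [0, 0, 0]], [0.35, [-0.075, 0, 0.025], [0, 0, 0]], [0.35, [-0.075, 0, 0.025], [0, 0, 0]]]}}

```text
t: 8.32
tool_pos: [0.4697, 0.1313, 0.1065]
tool_rot: [0.695, 3.063, 0.0]
contact_force: [-1.3, 2.7, 4.3]
opening: 0.0298
grip_force: 2.4
```

```bash
python3 st.py;  python3 - <<'E'
import cv2,numpy as np
from station import imaging
a=cv2.resize(imaging.get_image('scene')['color'][200:400,200:400],None,fx=2.5,fy=2.5,interpolation=2)
cv2.imwrite('pics/s3.png',a)
E
```

```text
t 8.32 rest [ 0.0164 -0.0033] z 0.1065 F [-1.3  2.7  4.3]
yaw err -0.0008500625987233335 zaxis [ 0.001  0.    -1.   ] q [ 0.12 -0.17  2.04  0.    1.27 -1.  ]
```

View pics/s3.png

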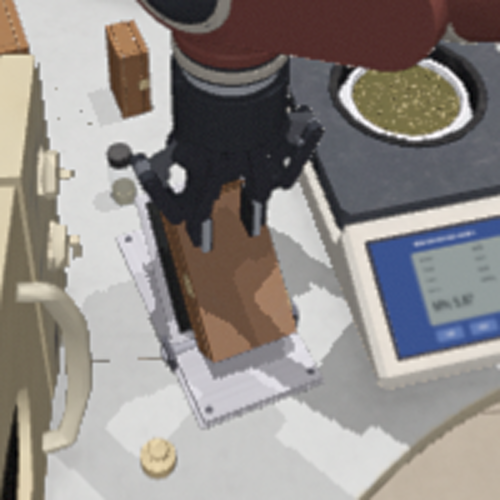

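The case leans on the plate and the two are folding together at about 5 N, with the lid under the fingertips at (205,235) and (255,215). I'll continue along the arc.

Request:
{"api": "play_rows", "payload": {"series": [[0.35, [-0.07, 0, 0.03], [0, 0, 0]], [0.35, [-0.07, 0, 0.035], [0, 0, 0]], [0.35, [-0.07, 0, 0.035], [0, 0, 0]], [0.35, [-0.07, 0, 0.04], [0, 0, 0]], [0.35, [-0.065, 0, 0.04], [0, 0, 0]]]}}

```text
t: 9.0
tool_pos: [0.4859, 0.1235, 0.0979]
tool_rot: [0.695, 3.061, 0.0]
contact_force: [-1.4, 1.4, 6.1]
opening: 0.0298
grip_force: 2.5
```

Request:
{"api": "play_rows", "payload": {"series": [[0.35, [-0.065, 0, 0.045], [0, 0, 0]], [0.35, [-0.063, 0, 0.045], [0, 0, 0]], [0.35, [-0.06, 0, 0.048], [0, 0, 0]], [0.35, [-0.06, 0, 0.05], [0, 0, 0]], [0.35, [-0.058, 0, 0.052], [0, 0, 0]]]}}

```text
t: 9.62
tool_pos: [0.5002, 0.1168, 0.0862]
tool_rot: [0.695, 3.06, 0.0]
contact_force: [1.2, 0.9, 5.6]
opening: 0.03
grip_force: 2.4
```

```bash
python3 st.py;  python3 - <<'E'
import cv2,numpy as np
from station import imaging
a=cv2.resize(imaging.get_image('scene')['color'][200:400,200:400],None,fx=2.5,fy=2.5,interpolation=2)
cv2.imwrite('pics/s4.png',a)
E
```

```text
t 9.62 rest [ 0.0502 -0.0032] z 0.0862 F [1.2 0.9 5.6]
yaw err -0.0009961449817224022 zaxis [ 0.004 -0.001 -1.   ] q [ 0.09 -0.08  2.   -0.    1.22 -1.04]
```

View pics/s4.png

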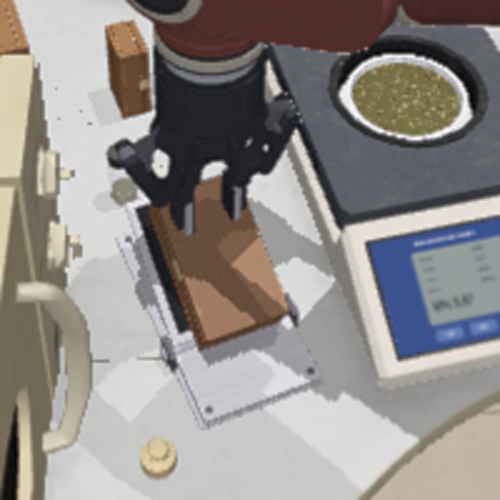

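The plate is about 20 degrees up and the case is flat on it and still straight; its lower edge runs from (205,345) to (285,310). I'll finish the fold.

Request:
{"api": "play_rows", "payload": {"series": [[0.35, [-0.05, 0, 0.055], [0, 0, 0]], [0.35, [-0.05, 0, 0.057], [0, 0, 0]], [0.35, [-0.05, 0, 0.06], [0, 0, 0]], [0.35, [-0.045, 0, 0.06], [0, 0, 0]], [0.35, [-0.045, 0, 0.062], [0, 0, 0]]]}}

```text
t: 10.3
tool_pos: [0.5118, 0.1114, 0.072]
tool_rot: [0.694, 3.058, -0.0]
contact_force: [3.1, -1.1, 5.6]
opening: 0.0299
grip_force: 2.6
```

Request:
{"api": "play_rows", "payload": {"series": [[0.35, [-0.04, 0, 0.064], [0, 0, 0]], [0.35, [-0.04, 0, 0.066], [0, 0, 0]], [0.35, [-0.035, 0, 0.067], [0, 0, 0]], [0.35, [-0.03, 0, 0.068], [0, 0, 0]]]}}

```text
t: 10.8
tool_pos: [0.5185, 0.1081, 0.0587]
tool_rot: [0.694, 3.058, -0.0]
contact_force: [3.6, -1.0, 5.8]
opening: 0.0297
grip_force: 2.5
```

```bash
python3 st.py
```

```text
t 10.8 rest [ 0.0704 -0.0032] z 0.0587 F [ 3.6 -1.   5.8]
yaw err -0.0008608119652118162 zaxis [ 0.006 -0.002 -1.   ] q [ 0.07 -0.    1.97 -0.    1.16 -1.06]
```

Request:
{"api": "play_rows", "payload": {"series": [[0.35, [0, 0, 0.04], [0, 0, 0]], [0.35, [0, 0, 0.04], [0, 0, 0]], [0.35, [0, 0, 0.02], [0, 0, 0]]]}}

```text
t: 11.18
tool_pos: [0.5173, 0.1084, 0.0532]
tool_rot: [0.695, 3.06, -0.001]
contact_force: [3.7, -2.4, 6.0]
opening: 0.0299
grip_force: 3.0
```

Request:
{"api": "play_rows", "payload": {"series": [[0.35, [0, 0, 0.02], [0, 0, 0]], [0.35, [0, 0, 0], [0, 0, 0]]]}}

```text
t: 11.42
tool_pos: [0.5174, 0.1084, 0.053]
tool_rot: [0.694, 3.06, -0.001]
contact_force: [0.5, -2.6, 8.8]
opening: 0.03
grip_force: 4.7
```

Request:
{"api": "play_rows", "payload": {"series": [[0.35, [0, 0, 0.02], [0, 0, 0]], [0.35, [0, 0, 0.02], [0, 0, 0]], [0.35, [0, 0, 0], [0, 0, 0]]]}}

```text
t: 11.8
tool_pos: [0.5176, 0.1084, 0.0528]
tool_rot: [0.694, 3.061, -0.002]
contact_force: [-4.1, -2.5, 20.3]
opening: 0.0296
grip_force: 10.1
```

On the stop. I'll lift off and check from above.

Request:
{"api": "play_rows", "payload": {"series": [[0.35, [0, 0, -0.08], [0, 0, 0]], [0.35, [0, 0, -0.1], [0, 0, 0]], [0.35, [0, 0, -0.8], [0, 0, 0]], [0.35, [0.3, 0, -1], [0, 0, 0]], [0.35, [0.8, 0, -1], [0, 0, 0]], [0.35, [0.8, 0, -1], [0, 0, 0]], [0.35, [1, 0, -1], [0, 0, 0]], [0.35, [1, 0, -1], [0, 0, 0]]]}}

```text
t: 12.8
tool_pos: [0.3502, 0.1875, 0.3345]
tool_rot: [-0.696, -3.062, 0.001]
contact_force: [0.5, 0.1, 0.3]
opening: 0.0298
grip_force: 0.0
```

```bash
python3 st.py;  python3 - <<'E'
import cv2,numpy as np
from station import imaging
a=cv2.resize(imaging.get_image('scene')['color'][240:380,220:340],None,fx=4,fy=4,interpolation=2)
b=cv2.resize(imaging.get_image('top')['color'][220:360,130:250],None,fx=4,fy=4,interpolation=2)[:,:320]
cv2.imwrite('pics/s5.png',np.hstack([a,b]))
E
```

```text
t 12.8 rest [-0.1156 -0.0041] z 0.3345 F [0.5 0.1 0.3]
yaw err -0.0013302264361394478 zaxis [-0.002 -0.    -1.   ] q [ 0.3  -0.56  1.95  0.    1.75 -0.82]
```

View pics/s5.png

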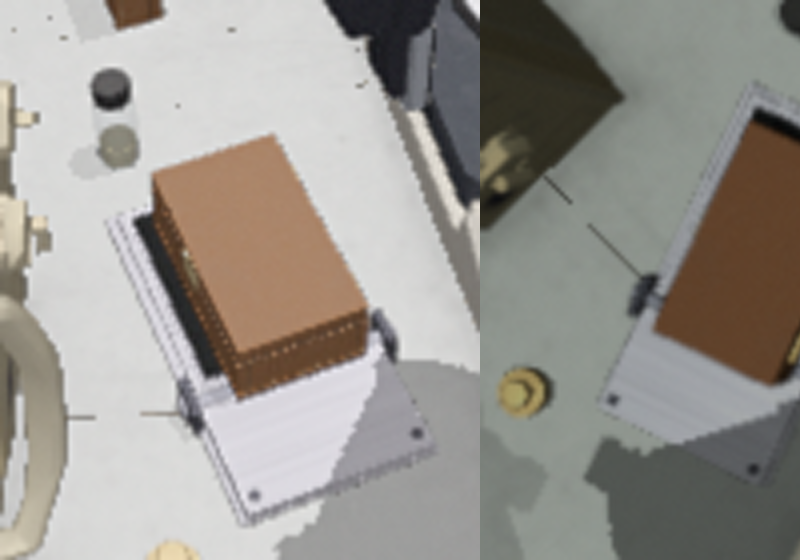

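The case lies lid up on the flat plate. In the left half the lid corners are (152,174), (275,134), (367,306) and (240,352), and the base's front corners are (245,520) and (435,455). I'll check the offset numerically.

Run:
```python
from plan import *
px=lambda X,Y:np.array([220+X/4-.4,240+Y/4-.4])
tx=lambda X,Y:np.array([130+(X-480)/4-.4,220+Y/4-.4])
C=[(152,174,54),(275,134,54),(367,306,54),(240,352,54),(240,400,12),(367,352,12)]
L=[(58,34),(58,-34),(-58,-34),(-58,34),(-58,34),(-58,-34)]
T3=[(tx(653,330),(-58,34,54)),(tx(775,385),(-58,-34,54))]
def m(p,l): c,s=np.cos(p[2]),np.sin(p[2]);return [p[0]+(c*l[0]-s*l[1])/1e3,p[1]+(s*l[0]+c*l[1])/1e3]
f=lambda p:np.ravel([proj('scene',m(p,l)+[z/1e3])[0]-px(x,y) for (x,y,z),l in zip(C,L)]+[proj('top',m(p,l)+[l[2]/1e3])[0]-u for u,l in T3])
r=least_squares(f,[.51,.12,-.44]);print(np.round(rest(r.x),4),r.x[2]-T,r.fun.reshape(-1,2).round(1).tolist())
for a in [(245,515,12),(435,450,12),(254,495,12),(417,433,12),(140,220,12),(215,375,12),(182,400,12),(382,335,12)]:
    print(a,np.round(rest(onz('scene',px(*a[:2]),a[2]/1e3)),4))
for a in [(603,408),(760,483),(612,400),(753,468),(752,85),(645,293)]: print('top',a,np.round(rest(onz('top',tx(*a),.012)),4))
```

```text
[ 0.0489 -0.0045] 0.01712069046736525 [[-1.0, -1.4], [-0.4, -1.5], [1.5, -0.6], [-0.4, 0.0], [-0.4, 0.9], [0.4, 0.8], [-0.4, 0.0], [-0.2, 0.9]]
(245, 515, 12) [-0.0637  0.0469]
(435, 450, 12) [-0.0662 -0.0464]
(254, 495, 12) [-0.0561  0.0395]
(417, 433, 12) [-0.0552 -0.0426]
(140, 220, 12) [0.109  0.0355]
(215, 375, 12) [0.0088 0.0331]
(182, 400, 12) [0.0019 0.0525]
(382, 335, 12) [-0.0005 -0.0503]
top (603, 408) [-0.0631  0.0428]
top (760, 483) [-0.0611 -0.0479]
top (612, 400) [-0.0573  0.0404]
top (753, 468) [-0.0559 -0.0413]
top (752, 85) [0.1205 0.0464]
top (645, 293) [-0.0006  0.0492]
```

The case is 9 mm short lengthways, 4.5 mm off sideways and 0.02 rad off in yaw, all well within limits, so I'm handing in.

```bash
python3 -c "
from station import ctrl
print(ctrl.finish_job())"
```

```text
the job is handed in; nothing more can be done
None
```

The job is handed in: the case lies lid up on the folded plate, measured about 9 mm off lengthways, 4.5 mm off sideways and 0.02 rad off straight, all within limits; the judge returned no verdict.

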